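# Wedge the short foot of a rocking bench stirrer

## Robot

A 7-joint arm with a two-finger parallel gripper is mounted at the origin on a cart in front of the work surface, level with it; the furniture and walls round the work are solid. World frame = base frame: x ahead of the robot, y to its left, z up, the work surface at z = 0. Lengths are in m, angles in degrees, forces in N, time in s.
With the tool pointing down it reaches from about 0.35 to 0.9 m from the base axis. Payload 8.1 kg.
Tool frame: the origin (TCP) lies midway between the tips of the shut fingers; the grasp point (between the pads) lies 19 mm behind it; z points along the fingers, x is the direction in which the jaws open and shut, and the axes are right-handed (so a half turn about z gives the same grasp; the last joint's range is limited). The gripper opens to 92 mm and grips with 3 to 60 N. Pads are 19 mm wide; open, the fingers measure 130 mm over their backs; the gripper's body (75 mm by 190 mm) begins 47 mm behind the grasp point.
Start: joints at [-69.133, 24.895, 1.432, 90.138, -0.665, 64.973, -4.303], TCP at [0.281, 0.558, 0.227] pointing down, gripper open.
Joint ranges: [-149.89, 149.89], [-25.12, 119.58], [-72.63, 75.52], [4.76, 147.25], [-75.54, 255.54], [6.69, 114.76], [-157.13, 157.13]. Speed limits (degrees/s): [127.2, 127.2, 172.46, 172.46, 180, 180, 180].

## Interface

Orientations are given as [roll, pitch, yaw] about the fixed x, y, z axes, in that order (R = Rz(yaw) Ry(pitch) Rx(roll)).
In Python, from rig import manip gives the robot as it stands.
- The arm moves only by the tool play_rows, never from a script. Its argument "targets" is a list of rows, each a list of 3 entries, a list of its own where there are three numbers: the shift along the tool's x, y, z in mm, then the turn, a rotation vector about the tool's x, y, z in rad, then the finger opening in mm, from 0 to 91.8. A call has 1 to 5 rows; each row is the pose to reach, as a shift and turn from the pose measured when the call began, along the tool's axes at that moment; what a row does not reach only later rows make up. A row lasts 1/10 s, in which the tool goes at most 50 mm and 8.59 degrees, less where a joint would pass 70% of its speed; a pose out of reach is approached as far as the arm can. A call with a gripper value outside its range is refused whole. The fingers move at their own pace and stop on an object; "newtons" is the grip in N (left out, the last holds). Time passes only in rows, so rows that repeat a pose let the fingers close. It gives the time, the measured TCP pose, the force and the opening at its end, in the units of the state.
- manip.state(): the state, without advancing time (a new reading comes with each control period).
- manip.snapshot(name): name is "side" or "top" or "wrist"; returns the picture (420x560x3 uint8, red, green, blue); there is no depth.
- manip.calibration(name): a dict with "K" (3x3 intrinsics, pixels), "k1" (the pictures are not rectified: a ray, as slopes to the right and down, at radius r is drawn at 1 + k1 r^2 times it, then the intrinsics apply), "view" (4x4, takes a point from world to camera coordinates). Camera axes: x right, y down, z forward; pixel columns grow to the right and rows downward; lengths in m; the calibration is good to about 2 mm. A picture is of the moment at which its call begins: read the wrist's pose just before it. calibration takes no time and is no camera call; for the wrist camera it gives the pose at the moment of the call.
- manip.hand_in(): hands the job in, once; it reports no verdict.
The state is a dict: "clock": time; "joint_positions": joint angles; "qvel": joint speeds; "tau": joint torques, N m; "eef_pos": TCP position; "tcp_rot": TCP orientation; "ft_force": force on the tool from outside, world axes, zero at the start; "moment": the same for the moment, N m; "finger_gap": finger opening in m.
Only numpy, scipy, OpenCV 4.12 (cv2) and the standard library are available. Lean on these libraries where they do the work, as an engineer would, in place of code of your own. Each camera call takes 0.05 s, during which the arm holds its last target.

## Task

The bench stirrer rocks because its front right foot is short. Press down on its front right corner to feel it rock, then push the wooden wedge, thin end first, along the bench under that foot until it just takes up the gap, without lifting the wedge or shoving the stirrer. Press the same corner again, firmly (about 10 N): it must no longer dip, and you finish while still holding it pressed; leave the beaker on the stirrer and the other things alone.

Things in the scene. Friction and masses are not known exactly. Their poses are not given: they have to be found in the camera images.
- stirrer: white bench stirrer, 130 x 130 mm, loose, 1.5 kg, on four rubber feet, the front right one short. Origin: centre of the underside in the plane of the three sound feet, on the bench; z up, -x the front with dark panel and knob (stands out 15 mm), +y its left. Housing underside 17 mm, flat top 66 mm above the bench; round white plate on top, 96 mm diameter, 76 mm high. Stands level when left alone
- short_foot (a point): point in the plane of the sound feet straight below the centre of the short foot (16 mm diameter, 48 mm to the front and right of the stirrer's middle); axes as the stirrer's. The foot hangs above the bench by a hidden gap, 3.5 to 6.5 mm, that differs from run to run
- corner (a point): where to press: on the flat housing top near its front right corner, almost above the short foot, 66 mm above the bench, 15 mm in from both side faces, 25 mm clear of the plate's rim. About 3 N down here makes the stirrer rock onto the short foot (the corner dips 3 to 7 mm); let go, it rocks back
- wedge: plain wooden wedge, loose, about 60 g, 90 mm long, 44 mm wide, 2 mm thick at the thin end, 12 mm at the thick end, top rising evenly. Flat on the bench right of the stirrer. Origin: centre of the underside; -y towards the thick end, z up. Starts with its thin end towards the stirrer, turned up to 17 degrees and up to 40 mm out of line with the foot
- wedge_toe (a point): middle of the wedge's thin end, at the bench
- wedge_heel (a point): middle of the wedge's thick end face, 6 mm above the bench: where to push. The wedge slides freely with about 1 N or less; once it fills the gap and begins to raise the foot it resists with more than 4 N, and it stays where it is when let go
- beaker: small glass beaker, 45 mm diameter, 56 mm high, standing on the stirrer's plate left of and behind its middle. Origin: centre of its underside. Must stay standing there
- bottle: screw-cap bottle, 56 mm diameter, 108 mm high, standing left of the stirrer. Origin: centre of its underside. To be left alone
- vial_rack: low rack full of vials, 62 x 175 x 39 mm, in the gap between the tall instruments behind the wedge. Origin: centre of its underside. To be left alone
There are look-alikes about, which are no part of the job. Several things have the shape of the beaker; the one meant has the colours described above.

How it is judged (in metres and radians):
On the way, in this order (a step that is already met when the one before it is completed fails the run):
1. the front right corner is pressed and the stirrer rocks down onto its short foot (angle between stirrer's own z axis and vertical above 0.025 rad and contact force between the fingers and stirrer above 1 N), for 0.1 s.
2. the wedge lies under the short foot, thin end in (y of wedge_toe in the frame of short_foot above -0.007 m and x of wedge in the frame of short_foot between -0.02 and 0.02 m and y of wedge_heel in the frame of short_foot below -0.02 m), for 0.1 s.
At the end, for the whole second after the job is handed in: Fingers press the front right corner with over 5 N; the wedge, thin end first, lies under the short foot (middle lines within 20 mm) and carries over 2.5 N; the stirrer is still and level within 0.015 rad (1 mm at the foot); the beaker stands on it (all of step 2 and contact force between the fingers and stirrer above 5 N and horizontal distance between the grasp point and corner below 0.035 m and contact force between wedge and stirrer above 2.5 N and angle between stirrer's own z axis and vertical below 0.015 rad and linear speed of each of stirrer, wedge below 0.01 m/s and angle between beaker's own z axis and vertical below 0.1 rad and z of beaker in the frame of stirrer above 0.07 m); the arm keeps its last pose, push and grip.
It fails at once if the wedge is lifted off the bench (more than 5 mm) or tipped up (height (world z) of wedge above 0.005 m or angle between wedge's own z axis and vertical above 0.08 rad).
It fails at once if the stirrer is lifted off the bench (height (world z) of stirrer above 0.012 m).
It fails at once if the stirrer is shoved more than 20 mm from its place (distance of stirrer from where it was at the start of the episode above 0.02 m).
It fails at once if the beaker tips or leaves the stirrer (angle between beaker's own z axis and vertical above 0.35 rad or z of beaker in the frame of stirrer below 0.06 m or z of beaker in the frame of stirrer above 0.1 m).
It fails at once if the bottle or the vial rack is disturbed (more than 25 mm) (distance of any of bottle, vial_rack from where it was at the start of the episode above 0.025 m).
It also fails if it takes over 72 s, if anything falls off the work surface, if the arm or the gripper's body presses on something with over 40 N, if the wrist force passes 120 N, or if a joint passes its speed limit or range.

## Working session

There is one attempt and no reset: what is moved stays moved. The work goes in short steps, Python scripts to look and compute and a tool call to move; the robot and the scene stay as the last step left them, time stands still between calls to the robot, and variables do not carry over. Pictures are saved under pics/ and viewed, and the job is handed in when it is done.

Besides the shell and the picture viewer there is one more tool, called by a JSON object that holds its "name" and its "arguments". play_rows: Moves the arm, as the interface text tells. Its arguments: {"type":"object","properties":{"targets":{"type":"array","items":{"type":"array"}},"newtons":{"type":"number"}},"required":["targets"]}

```bash
ls; mkdir -p pics; python3 - <<'E'
from rig import manip
import cv2
print(manip.state())
for n in ["side","top","wrist"]:
    c=manip.calibration(n); im=manip.snapshot(n)
    print(n,c)
    cv2.imwrite(f"pics/{n}0.png",im[:,:,::-1])
E
```

```text
pics
{'clock': 0.0, 'joint_positions': array([-69.13478245,  24.93735713,   1.43088023,  90.18936427,
        -0.66527261,  64.97549991,  -4.30293706]), 'qvel': array([-0.00291363,  0.05839424, -0.07937831,  0.00305042,  0.05890736,
        0.0399826 ,  0.03979243]), 'tau': array([ 7.05928360e-04, -6.67846441e+01,  9.85373743e-01, -3.14463830e+01,
       -6.06004405e-02,  4.28175833e-02,  1.58176908e-04]), 'eef_pos': array([0.28106164, 0.55764385, 0.22593341]), 'tcp_rot': array([1.79992068e+02, 9.35700443e-02, 6.32518998e+01]), 'ft_force': array([-0.55602741,  0.27556727,  0.4065082 ]), 'moment': array([0.05847912, 0.01172963, 0.00963585]), 'finger_gap': 0.09187932480876684}
side {'K': array([[481.48126475,   0.        , 284.62798166],
       [  0.        , 481.48126475, 207.75943019],
       [  0.        ,   0.        ,   1.        ]]), 'k1': 0.007364975398652377, 'view': array([[ 0.98725556, -0.15841133,  0.01524191, -0.52791602],
       [-0.07415279, -0.5426407 , -0.83668539,  0.09845885],
       [ 0.14081133,  0.82489207, -0.54747169,  1.16559799],
       [ 0.        ,  0.       
[... 227 characters left out ...]
ew': array([[ 0.01822258, -0.99976851,  0.01143946, -0.00558091],
       [-0.98895063, -0.01970659, -0.14692955,  0.54073649],
       [ 0.14712097, -0.00863562, -0.98908081,  1.08116162],
       [ 0.        ,  0.        ,  0.        ,  1.        ]])}
wrist {'K': array([[295.34961165,   0.        , 276.36133611],
       [  0.        , 295.34961165, 212.92523423],
       [  0.        ,   0.        ,   1.        ]]), 'k1': -0.022406133651390322, 'view': array([[ 0.45059992,  0.89272477, -0.00148032, -0.6240164 ],
       [ 0.86527039, -0.43633314,  0.24682087, -0.02992433],
       [ 0.21969719, -0.11249834, -0.96905999,  0.39101117],
       [ 0.        ,  0.        ,  0.        ,  1.        ]])}
```

View pics/side0.png

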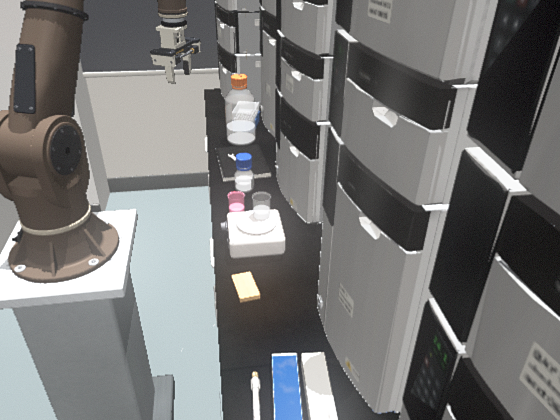

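View pics/top0.png

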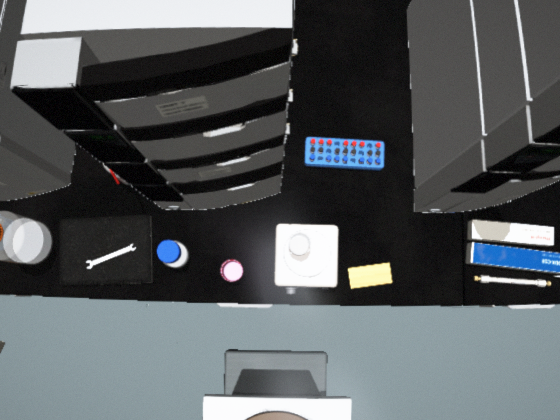

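View pics/wrist0.png

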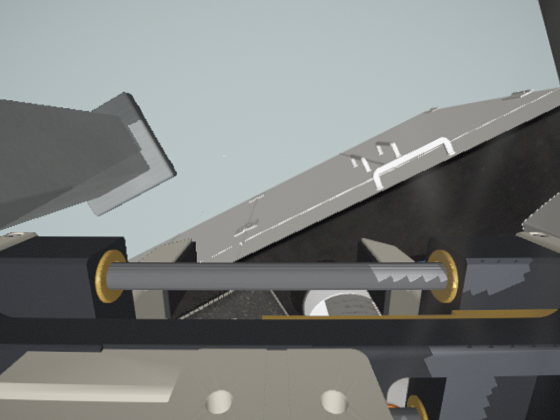

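```bash
cat > h.py <<'E'
from rig import manip
import numpy as np, cv2
def ray(name,uv,z,cal=None):
    c=cal or manip.calibration(name); K=c["K"];V=c["view"]
    uv=np.atleast_2d(np.array(uv,float))
    d=(uv-[K[0,2],K[1,2]])/[K[0,0],K[1,1]]
    rd=np.linalg.norm(d,axis=1,keepdims=True); r=rd.copy()
    for _ in range(20): r=rd/(1+c["k1"]*r**2)
    s=d/(1+c["k1"]*r**2)
    D=np.c_[s,np.ones(len(s))]@V[:3,:3]
    C=-V[:3,:3].T@V[:3,3]
    t=(np.broadcast_to(z,len(s))-C[2])/D[:,2]
    return C+D*t[:,None]
def proj(name,P,cal=None):
    c=cal or manip.calibration(name); K=c["K"];V=c["view"]
    p=np.atleast_2d(P)@V[:3,:3].T+V[:3,3]; s=p[:,:2]/p[:,2:]
    r2=(s**2).sum(1,keepdims=True); s=s*(1+c["k1"]*r2)
    return s*[K[0,0],K[1,1]]+[K[0,2],K[1,2]]
E
python3 - <<'E'
from h import *
im=cv2.imread("pics/top0.png")
cv2.imwrite("pics/topz.png",cv2.resize(im[205:305,255:415],None,fx=5,fy=5,interpolation=cv2.INTER_CUBIC))
im2=cv2.imread("pics/side0.png")
cv2.imwrite("pics/sidez.png",cv2.resize(im2[190:310,210:330],None,fx=5,fy=5,interpolation=cv2.INTER_CUBIC))
hsv=cv2.cvtColor(im,cv2.COLOR_BGR2HSV)
m=cv2.inRange(hsv,(18,60,100),(40,255,255)); m[:, :330]=0;m[:,430:]=0;m[:240]=0
cs,_=cv2.findContours(m,cv2.RETR_EXTERNAL,cv2.CHAIN_APPROX_NONE); c=max(cs,key=cv2.contourArea)
r=cv2.minAreaRect(c);b=cv2.boxPoints(r);print(r,b); print(cv2.approxPolyDP(c,4,True)[:,0])
print(ray("top",b,0.006))
m=cv2.inRange(hsv,(0,0,130),(180,70,255)); m[:, :265]=0;m[:,345:]=0;m[:215]=0;m[300:]=0
cs,_=cv2.findContours(m,cv2.RETR_EXTERNAL,cv2.CHAIN_APPROX_NONE); c=max(cs,key=cv2.contourArea)
print(cv2.boundingRect(c),cv2.minAreaRect(c))
b=cv2.boxPoints(cv2.minAreaRect(c));print(b);print(ray("top",b,0.066))
E
```

```text
((369.6075134277344, 275.1217346191406), (21.482999801635742, 43.05607604980469), 82.23483276367188) [[346.82556 267.38745]
 [389.48682 261.57   ]
 [392.38947 282.85602]
 [349.7282  288.67346]]
[[389 262]
 [348 268]
 [350 287]
 [391 283]]
[[ 0.43289508 -0.14441079  0.006     ]
 [ 0.44672548 -0.23834807  0.006     ]
 [ 0.40045014 -0.24462026  0.006     ]
 [ 0.38702201 -0.1509703   0.006     ]]
(274, 223, 65, 71) ((305.8315124511719, 258.4266357421875), (63.227352142333984, 69.8860092163086), 1.1457626819610596)
[[273.52542 292.73053]
 [274.92288 222.85847]
 [338.1376  224.12274]
 [336.74014 293.9948 ]]
[[ 0.37588082  0.01324006  0.066     ]
 [ 0.51919079  0.01314063  0.066     ]
 [ 0.51909168 -0.11774806  0.066     ]
 [ 0.37529003 -0.11566221  0.066     ]]
```

View pics/topz.png

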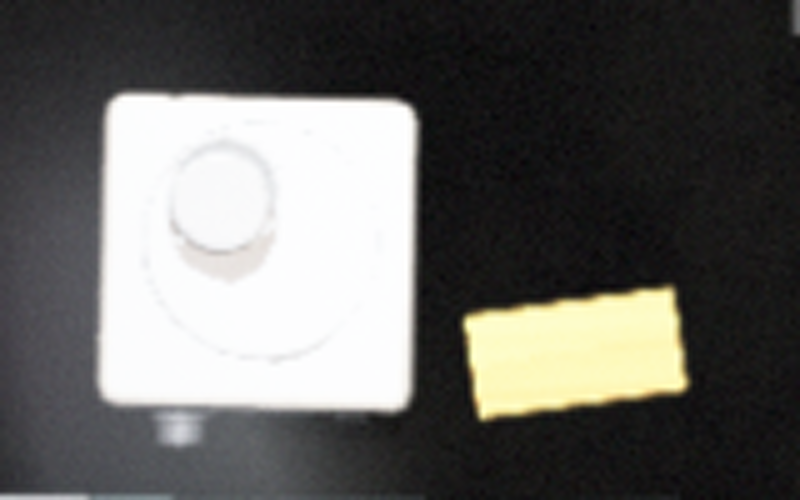

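View pics/sidez.png

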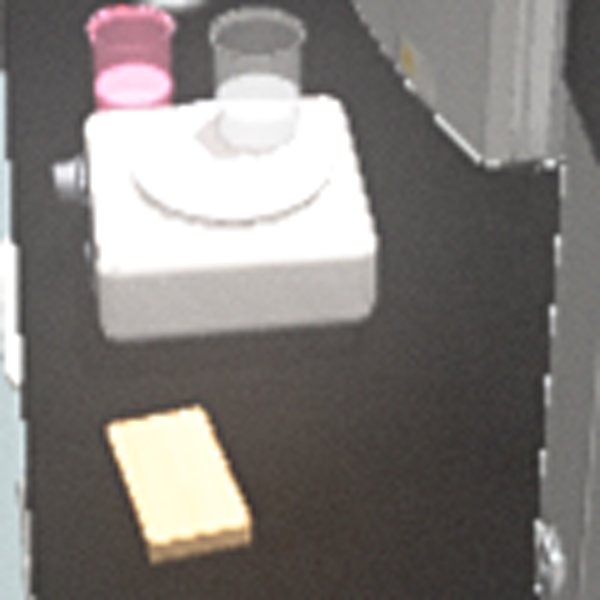

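```bash
python3 - <<'E'
from h import *
im=cv2.imread("pics/top0.png")
hsv=cv2.cvtColor(im,cv2.COLOR_BGR2HSV)
m=cv2.inRange(hsv,(0,0,130),(180,70,255)); m[:, :265]=0;m[:,345:]=0;m[:215]=0;m[285:]=0
g=m>0
# sides by line fits
def fit(pts): 
    v=cv2.fitLine(np.array(pts,np.float32),cv2.DIST_HUBER,0,.01,.01).ravel(); return np.cross([v[2],v[3],1],[v[2]+v[0],v[3]+v[1],1])
gray=cv2.cvtColor(im,cv2.COLOR_BGR2GRAY).astype(float)
def sub(line,lo,hi):  # position of crossing from dark to bright at 128
    i=[k for k in range(lo,hi) if (line[k]-120)*(line[k+1]-120)<=0][0]
    return i+(120-line[i])/(line[i+1]-line[i])
L=fit([(sub(gray[r],268,285),r) for r in range(232,278)])
R=fit([(sub(gray[r],330,345),r) for r in range(232,278)])
T=fit([(c,sub(gray[:,c],216,235)) for c in range(284,330)])
B=fit([(c,sub(gray[:,c],280,292)) for c in range(305,330)])
X=lambda a,b:(lambda p:p[:2]/p[2])(np.cross(a,b))
q=np.array([X(L,T),X(R,T),X(R,B),X(L,B)]);print(q)
# edges may be at rounded top; left edges etc
P=ray("top",q,.066);print(P.round(4), [np.linalg.norm(P[i]-P[i-1]).round(4) for i in range(4)])
ctr=P.mean(0); fx=(P[0]+P[1]-P[2]-P[3]); yaw=np.arctan2(fx[1],fx[0]); lx=P[0]+P[3]-P[1]-P[2]; yaw2=np.arctan2(-lx[0],lx[1])
print("ctr",ctr,np.degrees([yaw,yaw2]))
y=(yaw+yaw2)/2;Rm=np.array([[np.cos(y),-np.sin(y)],[np.sin(y),np.cos(y)]])
print("short foot",ctr[:2]+Rm@[-.048,-.048],"corner",ctr[:2]+Rm@[-.05,-.05])
hsvm=cv2.inRange(hsv,(15,50,90),(40,255,255)).astype(float)
w=np.array([[347.3,267.4],[350.5,288.3],[389.6,262.2],[392.3,282.6]])
Pw=ray("top",w,[.002,.002,.012,.012]);print(Pw.round(4))
toe=(Pw[0]+Pw[1])/2;heel=(Pw[2]+Pw[3])/2;d=toe-heel
print("toe",toe,"heel",heel,"len",np.linalg.norm(d[:2]),"w",np.linalg.norm(Pw[0]-Pw[1]),np.linalg.norm(Pw[2]-Pw[3]),"yaw",np.degrees(np.arctan2(-d[0],d[1])))
# side check
s=np.array([[108,425],[202,406],[250,525],[150,542]])/5+[210,190]
print("side",ray("side",s,[.002,.002,.012,.012]).round(4))
s=np.array([[98,278],[376,255],[340,95],[88,115]])/5+[210,190]
print("side st",ray("side",s,.066).round(4))
E
```

```text
[[275.19376247 222.69679888]
 [337.98769954 224.59194762]
 [337.09440725 286.73265987]
 [273.15268472 287.1600178 ]]
[[ 0.5195  0.0126  0.066 ]
 [ 0.5181 -0.1174  0.066 ]
 [ 0.3901 -0.1163  0.066 ]
 [ 0.3872  0.0142  0.066 ]] [np.float64(0.1324), np.float64(0.13), np.float64(0.128), np.float64(0.1305)]
ctr [ 0.45372362 -0.0517255   0.066     ] [-0.61567365  0.32717501]
short foot [ 0.40560292 -0.0996045 ] corner [ 0.4035979  -0.10159946]
[[ 0.4331 -0.146   0.002 ]
 [ 0.3879 -0.1532  0.002 ]
 [ 0.445  -0.2373  0.012 ]
 [ 0.4009 -0.2431  0.012 ]]
toe [ 0.41048427 -0.1496177   0.002     ] heel [ 0.42292981 -0.24016427  0.012     ] len 0.09139788152437528 w 0.045768968302233724 0.04449507302358066 yaw 7.826213382598197
side [[ 0.3881 -0.1554  0.002 ]
 [ 0.4315 -0.1484  0.002 ]
 [ 0.4431 -0.2394  0.012 ]
 [ 0.4002 -0.2436  0.012 ]]
side st [[ 0.3882 -0.1294  0.066 ]
 [ 0.5142 -0.1299  0.066 ]
 [ 0.5174  0.0033  0.066 ]
 [ 0.3917  0.0023  0.066 ]]
```

```bash
python3 - <<'E'
from h import *
im=cv2.imread("pics/side0.png"); z=cv2.resize(im[190:310,210:330],None,fx=6,fy=6,interpolation=cv2.INTER_CUBIC)[:600]
ctr=np.array([.4537,-.0517])
for h,col in ((.066,(0,0,255)),(.017,(255,0,0)),(0,(0,255,0))):
    P=[[ctr[0]+a*.065,ctr[1]+b*.065,h] for a,b in((1,1),(1,-1),(-1,-1),(-1,1))]
    q=(proj("side",P)-[210,190]+.5)*6
    cv2.polylines(z,[q.astype(np.int32)],True,col,1)
a=np.linspace(0,6.28,60)
q=(proj("side",np.c_[ctr[0]+.048*np.cos(a),ctr[1]+.048*np.sin(a),0*a+.076])-[210,190]+.5)*6
cv2.polylines(z,[q.astype(np.int32)],True,(255,0,255),1)
cv2.imwrite("pics/sidez2.png",z[:600,:720])
E
```

```text
(no output)
```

View pics/sidez2.png

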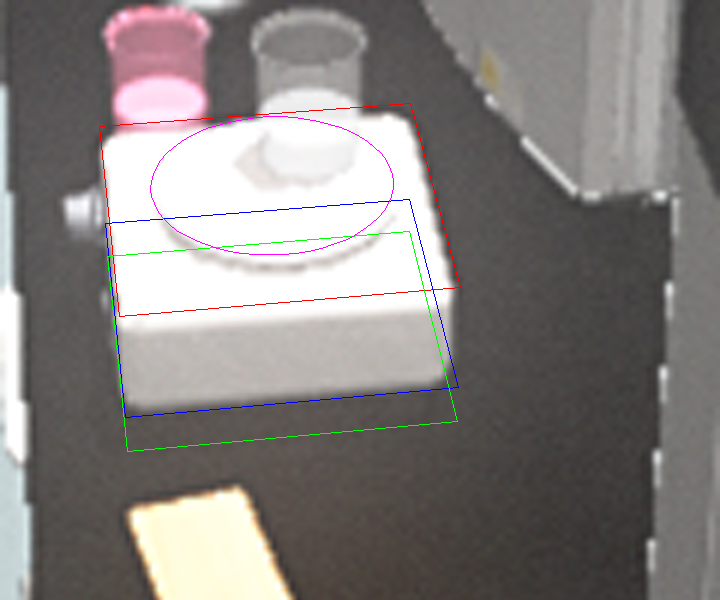

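```bash
python3 - <<'E'
from h import *
from scipy.spatial.transform import Rotation as R
print("beaker ctr approx (rim z.132)",ray("top",[[299.4,244]],.12))
print("rack",ray("top",[[305,138],[384,170]],.039))
print("inst R base",ray("top",[[415,210],[412,140],[465,208]],0.0))
print("inst L base",ray("top",[[185,208],[280,190],[292,50]],0.0))
print("bench edge",ray("top",[[300,303],[460,305]],0.0))
s=manip.state(); c=manip.calibration("wrist");V=c["view"];C=-V[:3,:3].T@V[:3,3]
Rt=R.from_euler('xyz',s['tcp_rot'],degrees=True).as_matrix()
print("cam in tool",Rt.T@(C-s['eef_pos']),"cam fwd in tool",Rt.T@V[2,:3])
E
```

```text
beaker ctr approx (rim z.132) [[ 0.47136304 -0.0353543   0.12      ]]
rack [[ 0.71032496 -0.04872733  0.039     ]
 [ 0.64303222 -0.22140382  0.039     ]]
inst R base [[ 0.5628095  -0.29898021  0.        ]
 [ 0.72484663 -0.29645076  0.        ]
 [ 0.56986978 -0.41636927  0.        ]]
inst L base [[ 0.55697237  0.21221802  0.        ]
 [ 0.6013894   0.00326446  0.        ]
 [ 0.93782158 -0.01893281  0.        ]]
bench edge [[ 0.35479674 -0.04427094  0.        ]
 [ 0.35213508 -0.39972916  0.        ]]
cam in tool [-1.53413870e-04 -6.71314072e-02 -1.59338662e-01] cam fwd in tool [-2.97841322e-04  2.46698231e-01  9.69092304e-01]
```

```bash
cat > go.py <<'E'
import sys
from h import *
from scipy.spatial.transform import Rotation as R
def rel(x,y,z,yaw):
    s=manip.state(); R0=R.from_euler('xyz',s['tcp_rot'],degrees=True)
    d=R0.inv().apply(np.array([x,y,z])-s['eef_pos'])*1000
    rv=(R0.inv()*R.from_euler('xyz',[180,0,yaw],degrees=True)).as_rotvec()
    print("shift",d.round(1).tolist(),"rot",rv.round(4).tolist(),"t",round(s['clock'],2),"F",s['ft_force'].round(2))
a=list(map(float,sys.argv[1:])); rel(*a)
E
python3 go.py .402 -.103 .2 -45
```

```text
shift [-535.7, 405.3, 26.8] rot [0.0011, 0.0007, 1.8894] t 0.15 F [-0.17  0.47 -1.1 ]
```

{"name": "play_rows", "arguments": {"targets": [[[-37,29,0],[0,0,0.13],0],[[-76,58,0],[0,0,0.27],0],[[-115,87,0],[0,0,0.41],0],[[-153,116,0],[0,0,0.55],0],[[-191,145,0],[0,0,0.69],0]], "newtons": 20}}

```text
clock: 0.65
eef_pos: [0.3246, 0.3199, 0.2262]
tcp_rot: [180.0, 0.1, 23.4]
ft_force: [1.3, 0.8, 0.2]
finger_gap: 0.0566
```

```bash
python3 go.py .402 -.103 .2 -45
```

```text
shift [-96.8, 418.9, 26.6] rot [0.0013, 0.0005, 1.1936] t 0.65 F [1.28 0.81 0.22]
```

{"name": "play_rows", "arguments": {"targets": [[[-11,46,3],[0,0,0.14],0],[[-22,93,6],[0,0,0.28],0],[[-33,140,9],[0,0,0.42],0],[[-44,187,12],[0,0,0.56],0],[[-55,235,15],[0,0,0.7],0]]}}

```text
clock: 1.15
eef_pos: [0.3672, 0.0806, 0.2115]
tcp_rot: [180.0, 0.0, -17.0]
ft_force: [1.6, 0.1, 0.3]
finger_gap: 0.0161
```

```bash
python3 go.py .402 -.103 .15 -45
```

```text
shift [87.0, 165.4, 61.5] rot [0.0005, -0.0, 0.4883] t 1.15 F [1.63 0.05 0.32]
```

{"name": "play_rows", "arguments": {"targets": [[[22,41,5],[0,0,0.12],0],[[44,82,10],[0,0,0.24],0],[[66,124,10],[0,0,0.37],0],[[87,165,10],[0,0,0.488],0],[[87,165,10],[0,0,0.488],0]]}}

```text
clock: 1.65
eef_pos: [0.4026, -0.1083, 0.2021]
tcp_rot: [180.0, -0.2, -45.7]
ft_force: [-0.7, -0.1, 0.3]
finger_gap: 0.0005
```

```bash
python3 go.py .401 -.103 .075 -45; python3 - <<'E'
from h import *
for n in ["side","wrist"]:
    im=manip.snapshot(n); cv2.imwrite(f"pics/{n}1.png",im[:,:,::-1])
s=[]
print(manip.state()['ft_force'])
E
```

```text
shift [-5.3, -2.7, 127.0] rot [0.0008, -0.003, -0.0117] t 1.65 F [-0.69 -0.11  0.28]
[-0.14312135  0.392628   -0.57737027]
```

View pics/side1.png

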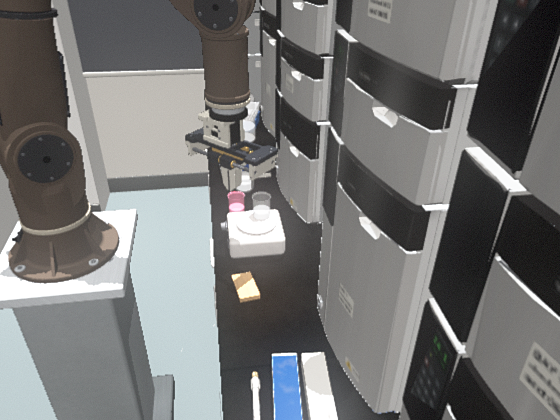

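View pics/wrist1.png

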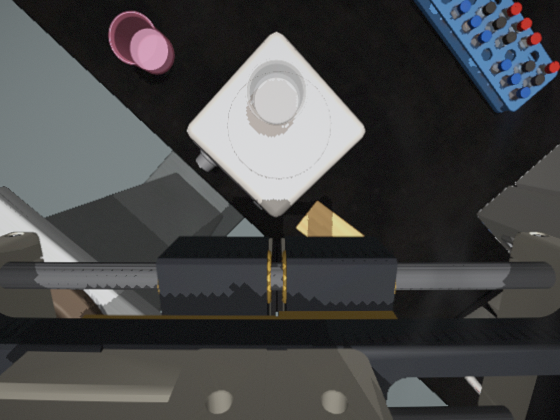

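```bash
python3 - <<'E'
from h import *
print(ray("wrist",[[276,214],[190,131],[364,130],[277,33]],.062))
E
python3 go.py .401 -.103 .075 -45
```

```text
[[ 0.39240159 -0.11079564  0.062     ]
 [ 0.39254553  0.00792837  0.062     ]
 [ 0.51320078 -0.11200602  0.062     ]
 [ 0.51369121  0.00851102  0.062     ]]
shift [-0.9, 0.1, 126.4] rot [0.001, 0.0001, -0.0021] t 1.75 F [-0.14  0.39 -0.58]
```

{"name": "play_rows", "arguments": {"targets": [[[0,0,40],[0,0,0],0],[[0,0,80],[0,0,0],0],[[0,0,105],[0,0,0],0],[[0,0,122],[0,0,0],0],[[0,0,127],[0,0,0],0]]}}

```text
clock: 2.25
eef_pos: [0.4004, -0.1019, 0.0728]
tcp_rot: [179.8, 0.2, -45.0]
ft_force: [-0.1, -0.2, 0.4]
finger_gap: 0.0002
```

```bash
python3 go.py .401 -.103 .064 -45
```

```text
shift [1.2, 0.3, 8.8] rot [0.0031, 0.0032, 0.0008] t 2.25 F [-0.12 -0.23  0.35]
```

{"name": "play_rows", "arguments": {"targets": [[[0,0,4],[0,0,0],0],[[0,0,6],[0,0,0],0],[[0,0,8],[0,0,0],0],[[0,0,9],[0,0,0],0],[[0,0,9],[0,0,0],0]]}}

```text
clock: 2.75
eef_pos: [0.4001, -0.1022, 0.0642]
tcp_rot: [179.8, 0.2, -45.0]
ft_force: [-2.5, -1.9, 4.3]
finger_gap: 0.0005
```

{"name": "play_rows", "arguments": {"targets": [[[0,0,1],[0,0,0],0],[[0,0,2],[0,0,0],0],[[0,0,2],[0,0,0],0]]}}

```text
clock: 3.05
eef_pos: [0.3997, -0.1027, 0.0627]
tcp_rot: [179.8, 0.2, -45.0]
ft_force: [-3.9, -2.0, 6.1]
finger_gap: 0.0007
```

{"name": "play_rows", "arguments": {"targets": [[[0,0,1],[0,0,0],0],[[0,0,2],[0,0,0],0],[[0,0,2],[0,0,0],0]]}}

```text
clock: 3.35
eef_pos: [0.3988, -0.1036, 0.0612]
tcp_rot: [179.8, 0.2, -45.1]
ft_force: [-6.6, -4.3, 11.1]
finger_gap: 0.0003
```

```bash
python3 - <<'E'
from h import *
for n in ["side"]:
    im=manip.snapshot(n); cv2.imwrite(f"pics/{n}2.png",cv2.resize(im[190:310,210:330,::-1],None,fx=5,fy=5,interpolation=cv2.INTER_CUBIC))
E
```

```text
(no output)
```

View pics/side2.png

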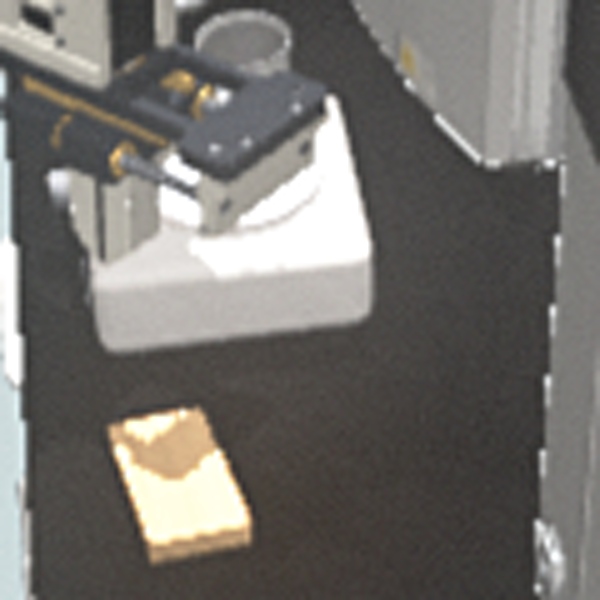

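{"name": "play_rows", "arguments": {"targets": [[[0,0,-10],[0,0,0],0],[[0,0,-30],[0,0,0],0],[[0,0,-65],[0,0,0],5],[[0,0,-100],[0,0,0],10],[[0,0,-110],[0,0,0],10]]}}

```text
clock: 3.9
eef_pos: [0.4012, -0.1041, 0.1747]
tcp_rot: [-179.9, -0.0, -45.1]
ft_force: [0.4, -0.6, 0.9]
finger_gap: 0.0092
```

```bash
python3 go.py .426 -.271 .16 7.8
```

```text
shift [135.8, 100.2, 14.6] rot [-0.0009, -0.0009, -0.9235] t 3.9 F [ 0.41 -0.62  0.93]
```

{"name": "play_rows", "arguments": {"targets": [[[35,25,0],[0,0,-0.14],10],[[70,50,0],[0,0,-0.28],10],[[105,75,0],[0,0,-0.42],10],[[136,100,5],[0,0,-0.56],10],[[136,100,14],[0,0,-0.7],10]]}}

```text
clock: 4.4
eef_pos: [0.427, -0.2757, 0.1616]
tcp_rot: [179.9, -0.2, -9.0]
ft_force: [-0.5, -0.4, 0.7]
finger_gap: 0.01
```

```bash
python3 - <<'E'
from h import *
im=manip.snapshot("top"); cv2.imwrite("pics/top3.png",cv2.resize(im[205:305,255:415,::-1],None,fx=5,fy=5,interpolation=cv2.INTER_CUBIC))
E
python3 go.py .426 -.271 .06 7.8
```

```text
shift [-0.6, -4.7, 99.8] rot [0.0023, -0.0012, -0.2813] t 4.45 F [-1.24 -1.94  0.03]
```

View pics/top3.png

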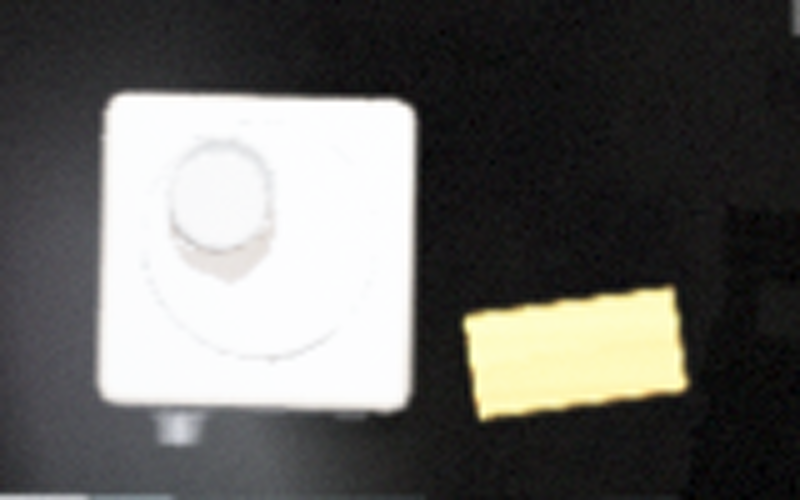

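{"name": "play_rows", "arguments": {"targets": [[[-1,-3,20],[0,0,-0.14],10],[[-1,-3,60],[0,0,-0.28],10],[[-1,-3,100],[0,0,-0.28],10],[[-1,-3,130],[0,0,-0.28],10],[[-1,-3,130],[0,0,-0.28],10]]}}

```text
clock: 4.95
eef_pos: [0.4232, -0.2707, 0.0271]
tcp_rot: [-179.9, 0.2, 7.7]
ft_force: [0.7, -0.2, 0.5]
finger_gap: 0.0099
```

```bash
python3 go.py .426 -.271 .004 7.8
```

```text
shift [2.8, 0.7, 23.1] rot [-0.0012, 0.0042, -0.0025] t 4.95 F [ 0.68 -0.15  0.51]
```

{"name": "play_rows", "arguments": {"targets": [[[2,0,10],[0,0,0],10],[[3,0,18],[0,0,0],10],[[3,0,22],[0,0,0],10],[[3,0,23],[0,0,0],10],[[3,0,23],[0,0,0],10]]}}

```text
clock: 5.45
eef_pos: [0.4263, -0.2704, 0.0045]
tcp_rot: [-180.0, 0.2, 7.7]
ft_force: [0.8, -0.3, 0.3]
finger_gap: 0.0098
```

```bash
python3 go.py .426 -.271 .004 7.8; python3 - <<'E'
from h import *
im=manip.snapshot("side"); cv2.imwrite("pics/side4.png",cv2.resize(im[190:340,210:330,::-1],None,fx=4,fy=4,interpolation=cv2.INTER_CUBIC))
im=manip.snapshot("wrist"); cv2.imwrite("pics/wrist4.png",im[:,:,::-1])
E
```

```text
shift [-0.4, 0.5, 0.5] rot [-0.0009, 0.0037, -0.0026] t 5.45 F [ 0.77 -0.35  0.31]
```

View pics/side4.png

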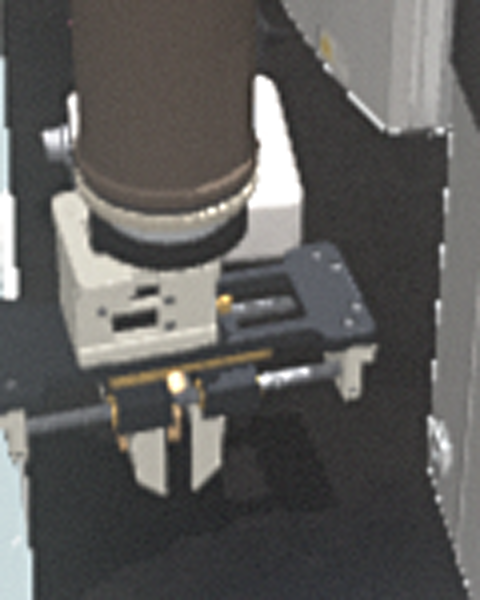

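View pics/wrist4.png

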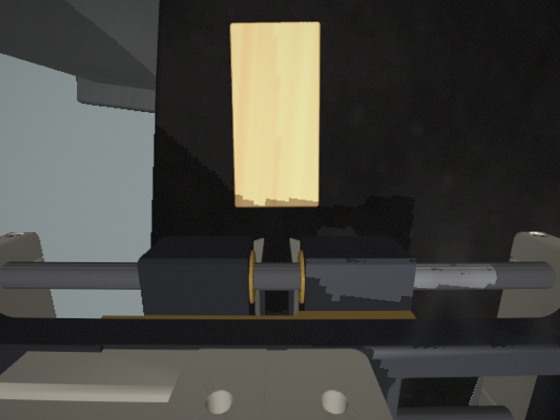

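{"name": "play_rows", "arguments": {"targets": [[[0,-3,0],[0,0,0],22],[[0,-6,0],[0,0,0],22],[[0,-10,0],[0,0,0],22],[[0,-15,0],[0,0,0],22],[[0,-20,0],[0,0,0],22]]}}

```text
clock: 6.05
eef_pos: [0.4236, -0.2501, 0.0045]
tcp_rot: [-179.9, 0.2, 7.7]
ft_force: [-0.4, 0.0, -0.4]
finger_gap: 0.0217
```

{"name": "play_rows", "arguments": {"targets": [[[0,-6,0],[0,0,0],22],[[0,-12,0],[0,0,0],22],[[0,-18,0],[0,0,0],22],[[0,-24,0],[0,0,0],22],[[0,-30,0],[0,0,0],22]]}}

```text
clock: 6.55
eef_pos: [0.4195, -0.2198, 0.0046]
tcp_rot: [-179.9, 0.2, 7.7]
ft_force: [-0.4, -0.9, 0.0]
finger_gap: 0.022
```

```bash
python3 go.py .426 -.271 .004 7.8; python3 - <<'E'
from h import *
im=manip.snapshot("top"); cv2.imwrite("pics/top5.png",cv2.resize(im[205:305,255:415,::-1],None,fx=5,fy=5,interpolation=cv2.INTER_CUBIC))
im=manip.snapshot("wrist"); cv2.imwrite("pics/wrist5.png",im[:,:,::-1])
E
```

```text
shift [-0.3, 51.6, 0.5] rot [-0.001, 0.0036, -0.0025] t 6.55 F [-0.39 -0.92  0.04]
```

View pics/top5.png

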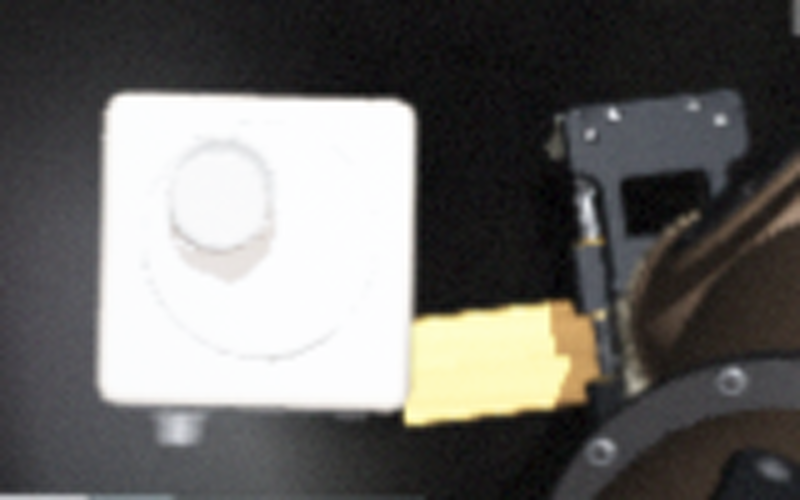

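View pics/wrist5.png

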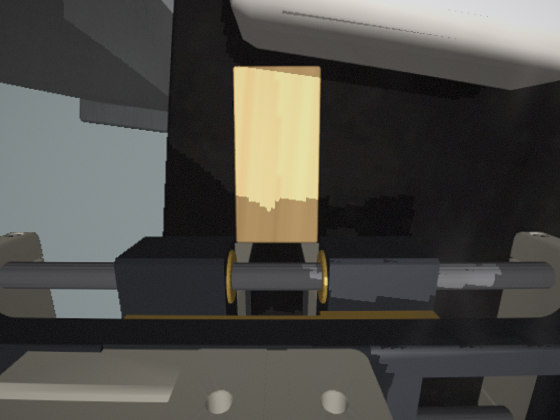

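```bash
python3 - <<'E'
from h import *
print(ray("wrist",[[237,242],[318,242],[320,67],[235,67]],[.012,.012,.002,.002]))
print(ray("top",[[336,290],[337.4,268.6]],.003))
E
```

```text
[[ 0.39548483 -0.21092788  0.012     ]
 [ 0.43918796 -0.20498187  0.012     ]
 [ 0.4265373  -0.11602146  0.002     ]
 [ 0.38394826 -0.12174184  0.002     ]]
[[ 0.38384393 -0.12154969  0.003     ]
 [ 0.43012508 -0.12425379  0.003     ]]
```

{"name": "play_rows", "arguments": {"targets": [[[0,-4,0],[0,0,0],22],[[0,-8,0],[0,0,0],22],[[0,-12,0],[0,0,0],22],[[0,-16,0],[0,0,0],22],[[0,-20,0],[0,0,0],22]]}}

```text
clock: 7.15
eef_pos: [0.4167, -0.1991, 0.0045]
tcp_rot: [-179.9, 0.2, 7.7]
ft_force: [-0.1, -1.2, -0.7]
finger_gap: 0.0217
```

{"name": "play_rows", "arguments": {"targets": [[[0,-1,0],[0,0,0],22],[[0,-2,0],[0,0,0],22],[[0,-3,0],[0,0,0],22]]}}

```text
clock: 7.45
eef_pos: [0.4163, -0.1962, 0.0045]
tcp_rot: [-179.9, 0.2, 7.7]
ft_force: [-0.7, -0.6, -0.5]
finger_gap: 0.0217
```

{"name": "play_rows", "arguments": {"targets": [[[0,-1,0],[0,0,0],22],[[0,-2,0],[0,0,0],22],[[0,-3,0],[0,0,0],22]]}}

```text
clock: 7.75
eef_pos: [0.4159, -0.1932, 0.0045]
tcp_rot: [-179.9, 0.2, 7.7]
ft_force: [-0.3, -0.1, -0.2]
finger_gap: 0.0216
```

{"name": "play_rows", "arguments": {"targets": [[[0,-1,0],[0,0,0],22],[[0,-2,0],[0,0,0],22],[[0,-3,0],[0,0,0],22]]}}

```text
clock: 8.05
eef_pos: [0.4155, -0.1901, 0.0046]
tcp_rot: [-179.9, 0.2, 7.7]
ft_force: [-0.2, 1.0, -0.2]
finger_gap: 0.0223
```

{"name": "play_rows", "arguments": {"targets": [[[0,-1,0],[0,0,0],22],[[0,-2,0],[0,0,0],22],[[0,-2,0],[0,0,0],22]]}}

```text
clock: 8.35
eef_pos: [0.4152, -0.1879, 0.0045]
tcp_rot: [-179.9, 0.2, 7.7]
ft_force: [0.4, 0.2, 0.1]
finger_gap: 0.0221
```

{"name": "play_rows", "arguments": {"targets": [[[0,-1,0],[0,0,0],22],[[0,-2,0],[0,0,0],22],[[0,-2,0],[0,0,0],22]]}}

```text
clock: 8.65
eef_pos: [0.4149, -0.1858, 0.0045]
tcp_rot: [-179.9, 0.2, 7.7]
ft_force: [-0.4, 0.0, -0.3]
finger_gap: 0.0219
```

{"name": "play_rows", "arguments": {"targets": [[[0,-1,0],[0,0,0],22],[[0,-2,0],[0,0,0],22],[[0,-2,0],[0,0,0],22]]}}

```text
clock: 8.95
eef_pos: [0.4146, -0.1836, 0.0045]
tcp_rot: [-179.9, 0.2, 7.7]
ft_force: [-0.0, 0.2, -0.0]
finger_gap: 0.0218
```

{"name": "play_rows", "arguments": {"targets": [[[0,-1,0],[0,0,0],22],[[0,-2,0],[0,0,0],22],[[0,-2,0],[0,0,0],22]]}}

```text
clock: 9.25
eef_pos: [0.4143, -0.1814, 0.0046]
tcp_rot: [-179.9, 0.2, 7.7]
ft_force: [-0.1, -0.0, -0.5]
finger_gap: 0.0222
```

```bash
python3 - <<'E'
from h import *
im=manip.snapshot("top"); cv2.imwrite("pics/top6.png",cv2.resize(im[205:305,255:415,::-1],None,fx=5,fy=5,interpolation=cv2.INTER_CUBIC))
im=manip.snapshot("wrist"); cv2.imwrite("pics/wrist6.png",im[:,:,::-1])
E
```

```text
(no output)
```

View pics/top6.png

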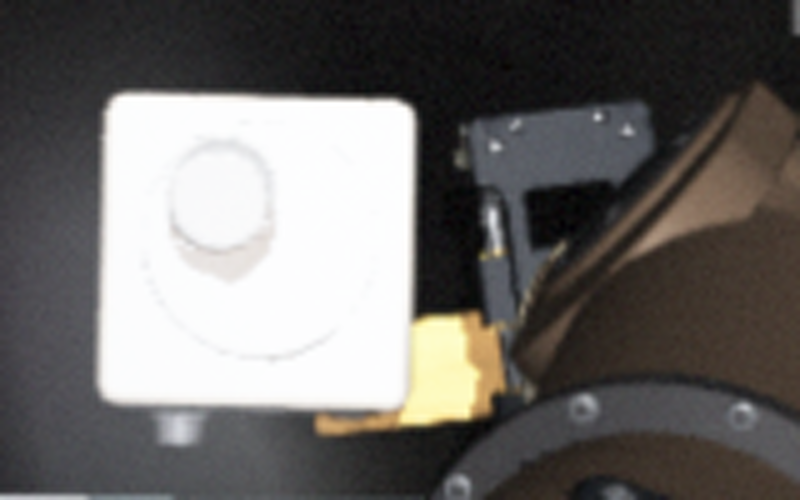

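View pics/wrist6.png

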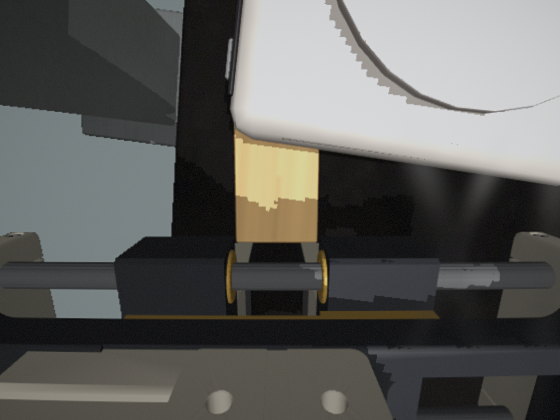

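{"name": "play_rows", "arguments": {"targets": [[[0,-1,0],[0,0,0],22],[[0,-2,0],[0,0,0],22],[[0,-2,0],[0,0,0],22]]}}

```text
clock: 9.65
eef_pos: [0.414, -0.1794, 0.0045]
tcp_rot: [-179.9, 0.2, 7.8]
ft_force: [0.4, -0.1, 0.0]
finger_gap: 0.0222
```

{"name": "play_rows", "arguments": {"targets": [[[0,-1,0],[0,0,0],22],[[0,-2,0],[0,0,0],22],[[0,-2,0],[0,0,0],22]]}}

```text
clock: 9.95
eef_pos: [0.4137, -0.1772, 0.0045]
tcp_rot: [-179.9, 0.2, 7.8]
ft_force: [-0.0, 0.2, -0.4]
finger_gap: 0.0221
```

{"name": "play_rows", "arguments": {"targets": [[[0,-1,0],[0,0,0],22],[[0,-2,0],[0,0,0],22],[[0,-2,0],[0,0,0],22]]}}

```text
clock: 10.25
eef_pos: [0.4134, -0.1753, 0.0045]
tcp_rot: [-179.9, 0.2, 7.8]
ft_force: [0.6, -0.5, 0.1]
finger_gap: 0.0221
```

{"name": "play_rows", "arguments": {"targets": [[[0,-1,0],[0,0,0],22],[[0,-2,0],[0,0,0],22],[[0,-2,0],[0,0,0],22]]}}

```text
clock: 10.55
eef_pos: [0.4134, -0.1738, 0.0046]
tcp_rot: [-179.9, 0.2, 7.7]
ft_force: [0.3, -4.9, -1.6]
finger_gap: 0.0221
```

{"name": "play_rows", "arguments": {"targets": [[[0,-0.8,0],[0,0,0],22],[[0,-0.8,0],[0,0,0],22]]}}

```text
clock: 10.75
eef_pos: [0.4133, -0.1735, 0.0046]
tcp_rot: [-180.0, 0.2, 7.7]
ft_force: [-0.5, -5.1, -1.2]
finger_gap: 0.0217
```

```bash
python3 - <<'E'
from h import *
print(manip.state()['ft_force'],manip.state()['eef_pos'])
im=manip.snapshot("top"); cv2.imwrite("pics/top7.png",cv2.resize(im[205:305,255:415,::-1],None,fx=5,fy=5,interpolation=cv2.INTER_CUBIC))
print(manip.state()['ft_force'],manip.state()['eef_pos'])
E
```

```text
[-0.49229143 -5.06068027 -1.21928584] [ 0.41329591 -0.17345569  0.00463076]
[-0.09440179 -4.86564298 -1.05276903] [ 0.41327407 -0.17340236  0.00461556]
```

View pics/top7.png

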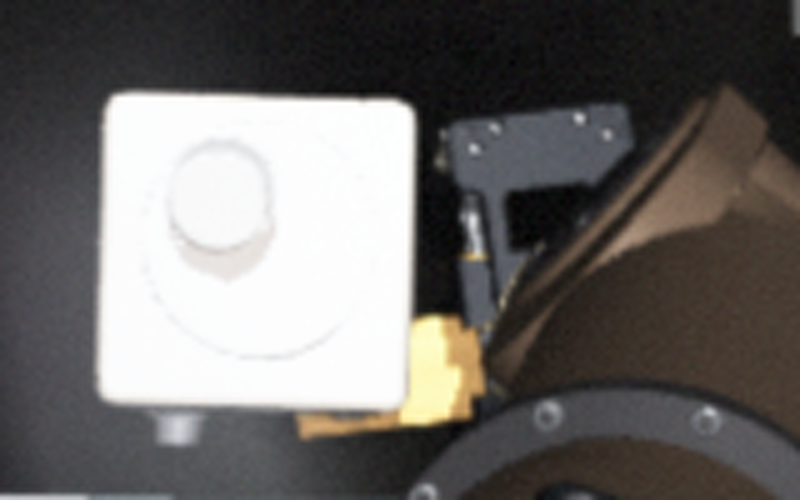

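{"name": "play_rows", "arguments": {"targets": [[[0,6,0],[0,0,0],22],[[0,20,0],[0,0,0],22],[[0,30,-20],[0,0,0],22],[[0,30,-65],[0,0,0],0],[[0,30,-110],[0,0,0],0]]}}

```text
clock: 11.3
eef_pos: [0.4166, -0.2042, 0.1155]
tcp_rot: [-179.9, 0.4, 7.6]
ft_force: [1.1, 0.4, 0.7]
finger_gap: 0.0103
```

```bash
python3 go.py .4 -.103 .17 -45
```

```text
shift [-3.4, -102.5, -54.4] rot [0.0019, 0.0064, 0.9186] t 11.3 F [1.1  0.39 0.71]
```

{"name": "play_rows", "arguments": {"targets": [[[0,-5,-45],[0,0,0.14],0],[[-1,-30,-54],[0,0,0.28],0],[[-2,-60,-54],[0,0,0.42],0],[[-3,-90,-54],[0,0,0.56],0],[[-3,-102,-54],[0,0,0.7],0]]}}

```text
clock: 11.8
eef_pos: [0.3998, -0.1016, 0.1697]
tcp_rot: [179.9, 0.4, -32.7]
ft_force: [0.1, 0.2, 1.0]
finger_gap: 0.0005
```

```bash
python3 go.py .4 -.103 .075 -45
```

```text
shift [1.6, 0.8, 94.7] rot [0.0033, 0.0068, 0.2148] t 11.8 F [0.13 0.19 1.03]
```

{"name": "play_rows", "arguments": {"targets": [[[1,1,0],[0,0,0.13],0],[[1,1,20],[0,0,0.215],0],[[1,1,55],[0,0,0.215],0],[[1,1,80],[0,0,0.215],0],[[1,1,92],[0,0,0.215],0]]}}

```text
clock: 12.3
eef_pos: [0.3982, -0.1032, 0.076]
tcp_rot: [179.6, 0.5, -45.0]
ft_force: [-0.7, 0.2, 0.1]
finger_gap: 0.0005
```

```bash
python3 go.py .401 -.103 .066 -45;  python3 - <<'E'
from h import *
im=manip.snapshot("side"); cv2.imwrite("pics/side8.png",cv2.resize(im[190:310,210:330,::-1],None,fx=5,fy=5,interpolation=cv2.INTER_CUBIC))
E
```

```text
shift [1.9, -2.2, 10.0] rot [0.0061, 0.0085, -0.0004] t 12.3 F [-0.68  0.16  0.07]
```

View pics/side8.png

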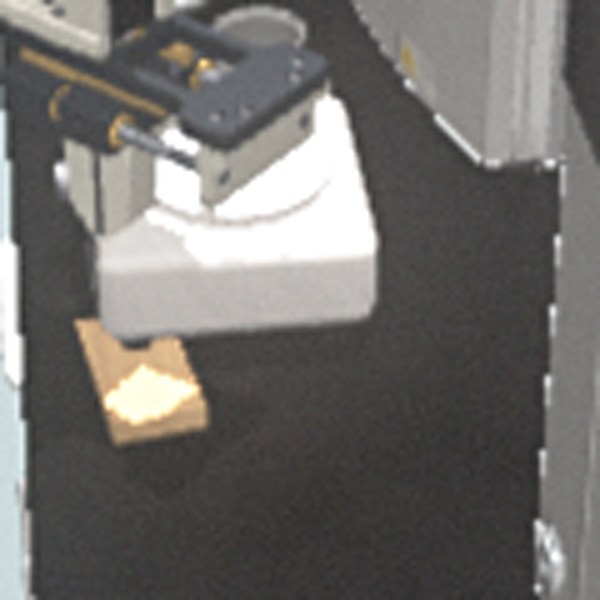

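{"name": "play_rows", "arguments": {"targets": [[[2,-2,4],[0,0,0],0],[[2,-2,7],[0,0,0],0],[[2,-2,9],[0,0,0],0],[[2,-2,10],[0,0,0],0],[[2,-2,10],[0,0,0],0]]}}

```text
clock: 12.85
eef_pos: [0.4011, -0.1033, 0.0662]
tcp_rot: [179.7, 0.5, -45.0]
ft_force: [-2.5, -0.6, 11.9]
finger_gap: 0.0003
```

{"name": "play_rows", "arguments": {"targets": [[[0,0,1],[0,0,0],0],[[0,0,1],[0,0,0],0]]}}

```text
clock: 13.05
eef_pos: [0.4011, -0.1034, 0.0661]
tcp_rot: [179.8, 0.5, -45.0]
ft_force: [-4.9, -0.1, 16.1]
finger_gap: 0.0003
```

{"name": "play_rows", "arguments": {"targets": [[[0,0,0.2],[0,0,0],0],[[0,0,0.2],[0,0,0],0],[[0,0,0.2],[0,0,0],0],[[0,0,0.2],[0,0,0],0]]}}

```text
clock: 13.45
eef_pos: [0.4015, -0.1034, 0.0662]
tcp_rot: [179.8, 0.5, -45.0]
ft_force: [-1.4, 0.2, 7.8]
finger_gap: 0.0005
```

```bash
python3 - <<'E'
from h import *
print(manip.state()['ft_force'])
im=manip.snapshot("side"); cv2.imwrite("pics/side9.png",cv2.resize(im[190:310,210:330,::-1],None,fx=5,fy=5,interpolation=cv2.INTER_CUBIC))
print(manip.state()['ft_force'],manip.state()['eef_pos'])
im=manip.snapshot("top"); cv2.imwrite("pics/top9.png",cv2.resize(im[205:305,255:415,::-1],None,fx=5,fy=5,interpolation=cv2.INTER_CUBIC))
print(manip.state()['ft_force'],manip.state()['eef_pos'])
E
```

```text
[-1.39083064  0.18698084  7.80276425]
[-2.4056562  -0.1748593   8.29883939] [ 0.40147791 -0.10335563  0.0662469 ]
[-1.02542843 -0.19979004  7.7984932 ] [ 0.40149098 -0.1033634   0.06623695]
```

View pics/side9.png

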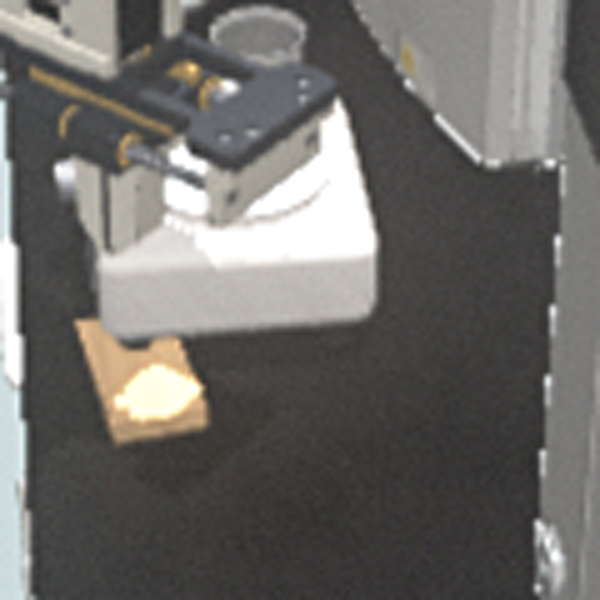

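View pics/top9.png

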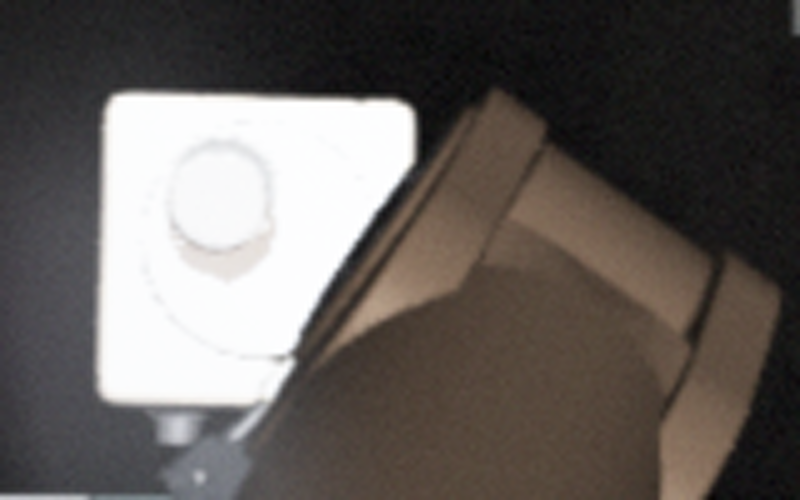

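{"name": "play_rows", "arguments": {"targets": [[[0,0,0.6],[0,0,0],0],[[0,0,0.6],[0,0,0],0],[[0,0,0.6],[0,0,0],0],[[0,0,0.6],[0,0,0],0],[[0,0,0.6],[0,0,0],0]]}}

```text
clock: 14.05
eef_pos: [0.4015, -0.1034, 0.0661]
tcp_rot: [179.8, 0.5, -45.0]
ft_force: [-3.4, 0.0, 14.5]
finger_gap: 0.0008
```

```bash
python3 - <<'E'
from h import *
p=manip.calibration("side")
# wedge visible corners: heel top corners in side zoom, thick end
s=np.array([[116,432],[208,403]])/5+[210,190]
print(ray("side",s,.012).round(4)); print(ray("side",np.array([[77,320]])/5+[210,190],.002).round(4))
im=manip.snapshot("side"); s=manip.state(); print(s['ft_force'],s['eef_pos'],s['clock'])
E
```

```text
[[ 0.391  -0.1721  0.012 ]
 [ 0.4335 -0.1583  0.012 ]]
[[ 0.3785 -0.0775  0.002 ]]
[-4.01815764  0.68119735 14.30747667] [ 0.40148429 -0.10340731  0.06613047] 14.1
```

{"name": "play_rows", "arguments": {"targets": [[[0,0,0.35],[0,0,0],0],[[0,0,0.35],[0,0,0],0],[[0,0,0.35],[0,0,0],0],[[0,0,0.35],[0,0,0],0],[[0,0,0.35],[0,0,0],0]]}}

```text
clock: 14.6
eef_pos: [0.4015, -0.1034, 0.0662]
tcp_rot: [179.9, 0.5, -45.0]
ft_force: [-3.5, 1.5, 12.0]
finger_gap: 0.0007
```

```bash
python3 - <<'E'
from rig import manip
s=manip.state();print(s['ft_force'],s['eef_pos'],abs(s['qvel']).max())
if 7<s['ft_force'][2]<15: print(manip.hand_in())
E
```

```text
[-3.54417435  1.50371393 11.99079747] [ 0.40150213 -0.1033991   0.06617459] 0.07045822692885187
the job is handed in; nothing more can be done
None
```

I did the whole job in order and handed it in at 14.6 s, with the shut fingers still pressing the corner at about 12 N. The hand-in gives no verdict, so this rests on my own checks.

- **First press:** the corner dipped from about 66 mm to 61 mm at 11 N. The side camera showed the stirrer rocked over.
- **Pushing the wedge:** I slid it along its own axis at heel height with the fingers slightly open. It slid with about 1 N or less, then resisted with about 5 N, so I stopped there. By my measurements the toe is about 24 mm past the foot's centre and the wedge's middle line is within a few mm of the foot.
- **Second press:** the finger tips stayed at 66.1–66.2 mm while I varied the press from 8 to 16 N, so the corner no longer dips. It is slightly above the 10 N you named.
- **Last views:** the side picture showed the foot resting on the wedge. The top picture showed the stirrer within about 1 mm of its starting place and the beaker standing on it. I did not look at the bottle or the vial rack again at the end, but the arm stayed well clear of both.

**Disagreements:**
- The stirrer's top outline in the side view was about 11 mm off the top view. I put this down to its rounded edges, because its lower edge and the wrist camera agreed with the top view to about 2 mm.
- The first dip suggested a gap of about 4.5 mm, but the wedge only took up load at about 5.9 mm. I relied on the push force instead.

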